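# Check a drying chopping board with a moisture meter

### The arm

A 6-joint arm with a two-finger parallel gripper is mounted at the origin on a cart in front of the work surface, level with it; the furniture and walls round the work are solid. World frame = base frame: x ahead of the robot, y to its left, z up, the work surface at z = 0. Lengths are in m, angles in rad, forces in N, time in s.
With the tool pointing down it reaches from about 0.35 to 0.85 m from the base axis. Payload 8.1 kg.
Tool frame: the origin (TCP) lies at the very end of the fingers, on their centre line; the grasp point (between the pads) lies behind it (arm.grip_point_offset is the z of the grasp point in the tool frame, in m); z points along the fingers, y is the line along which they close (so a half turn about z gives the same grasp; the last joint's range is limited). The gripper opens to 93 mm and grips with 3 to 60 N. Pads are 15 mm wide; open, the fingers measure 128 mm over their backs; the gripper's body (75 mm by 188 mm) begins 65 mm behind the grasp point.
Start: joints at [-1.288, 0.13, 1.488, -0, 1.523, -0.085], TCP at [0.216, -0.56, 0.181] pointing down, gripper open.
Joint ranges: [-2.96, 2.96], [-0.89, 2.26], [0.02, 2.5], [-1.34, 4.48], [0, 2.73], [-2.66, 2.66]. Speed limits (rad/s): [2.39, 2.39, 2.79, 3.14, 3.14, 3.14].

### API

Orientations are given as a rotation vector (axis times angle).
In Python, from station import arm gives the robot as it stands.
- The arm moves only by the shell command python3 -m jog 'ROWS'. ROWS is text: rows parted by semicolons, each of 5 numbers parted by spaces: the shift along the tool's x, y, z each as a share of 0.5 m, from -1 to 1, then the turn about the tool's z as a share of pi/4 rad, from -1 to 1, then the gripper command: -1 is fully open, 1 is shut, values between are in proportion. A call has 1 to 5 rows; each row is the pose to reach, as a shift and turn from the pose commanded when the call began, along the tool's axes at that moment; what a row does not reach only later rows make up. A row lasts 1/10 s, in which the tool goes at most 50 mm and 8.59 degrees, less where a joint would pass 70% of its speed; a pose out of reach is approached as far as the arm can. A call with a number of a shift or a turn outside -1 to 1 is refused whole. A call with a gripper value outside its range is refused whole. The fingers move at their own pace and stop on an object; the grip force is fixed at half the most. Time passes only in rows, so rows that repeat a pose let the fingers close. It gives the time, the measured TCP pose, the force, the opening and the grip force at its end, in the units of the state.
- arm.state(): the state, without advancing time (a new reading comes with each control period).
- arm.snapshot(name): name is "scene" or "top" or "wrist"; returns a dict with "pixels" (480x640x3 uint8, red, green, blue), "fx", "fy", "cx", "cy" (pixels), "xyz" and "attitude" of the camera in the world; the wrist camera has in their place "mount" (4x4, takes a point from camera to tool coordinates, whose origin is the TCP and whose axes are the flange's). Camera axes: x right, y down, z forward; pixel columns grow to the right and rows downward; lengths in m; the calibration is good to about 2 mm. The wrist camera is an equidistant fisheye: a pixel r from the principal point sees the ray r / f radians off the axis. A picture is of the moment at which its call begins: read the wrist's pose just before it. There is no depth.
- arm.sign_off(): hands the job in; it is judged then, once.
The state is a dict: "time_s": time; "qpos": joint angles; "joint_vel": joint speeds; "joint_torque": joint torques, N m; "tool_pos": TCP position; "eef_rot": TCP orientation; "wrist_force": force on the tool from outside, world axes, zero at the start; "wrist_torque": the same for the moment, N m; "opening": opening from 0.0 (shut) to 1.0 (fully open); "grasp_force": force on a finger pad.
Only numpy, scipy, OpenCV 4.12 (cv2) and the standard library are available. Lean on these libraries where they do the work, as an engineer would, in place of code of your own. Each camera call takes 0.05 s, during which the arm holds its last target. There are 200 camera calls.

### The job

Take the moisture meter out of its dock and hold its spring tip inside the ring marked on the sloping chopping board, with the meter square to the board, its display facing the board's low edge, and the tip pressed lightly, about half way in and never to its stop. Finish while still holding it there, steady, for the reading; do not let go. Leave the dishes, jars and other things on the worktop where they are.

Things in the scene. Friction and masses are not known exactly. Their poses are not given: they have to be found in the camera images.
- meter: hand-held moisture meter, white casing 28 x 40 mm in section (x, y) and 132 mm tall, about 0.15 kg (varies), standing tip down in the dock with its upper 102 mm free above it. Origin: centre of the casing's underside; z points up along the meter away from the tip. The face towards -x carries the small dark display, 47 to 73 mm above the origin; the casing can be gripped across either width, best 85 to 125 mm above the origin
- tip (a point): centre of the end of the meter's round spring tip (10 mm across), on the meter's axis, 22 mm below the casing's underside when not pressed; a fixed collar 16 mm across takes the first 6 mm below the casing
- plunger (a joint): how far the spring tip is pressed in: 0 = fully out (m), 0.008 = at its stop. The spring starts to give at 1 N and takes 0.5 N more for each mm (half way 3 N, at the stop 5 N)
- dock: fixed dock block 56 x 68 mm, 58 mm tall (x, y, z), with an upright pocket (31 x 43 mm, 30 mm deep) that holds the meter's lower end loosely, so the meter is drawn straight up by at least 55 mm. Origin: centre of its underside. The meter stands with its axes along the dock's
- stand: fixed steel drying stand on the worktop that carries the board; origin on the worktop below the board's centre, x towards the board's high edge, y along the board's width
- board: wooden chopping board 250 x 360 x 22 mm, fixed on the stand, sloping 20 degrees, low edge on the robot's side. Origin: centre of its underside; x points up the slope, y along the width, z square out of its upper face
- spot (a point): centre of the thin dark ring (outer diameter 40 mm, inner 32 mm) marked on the board's upper face, on its middle line, up to 80 mm to either side of the centre. Lies on the surface; axes as the board's: x up the slope, z square out of the board
- spot_front (a point): point on the plane of the board's face 100 mm straight down the slope from the ring's centre (towards the low edge)
- honey_jar: honey jar with dark lid, 63 mm across, 94 mm tall; loose, leave alone; origin under its centre
- tea_box: card box of tea bags, 58 x 69 x 78 mm; loose, leave alone; origin under its centre
- mug: spotted mug with handle, 82 x 114 x 91 mm; loose, leave alone; origin on its underside
- lemon: lemon, 78 x 55 x 56 mm; loose, leave alone; origin under its centre
- tumbler: plain fluted glass, 65 mm across, 79 mm tall; loose, leave alone; origin under its centre
- pepper: square pepper mill, 44 x 44 x 145 mm; loose, leave alone; origin under its centre

How it is judged:
By the outcome, as a careful person would: the job done as asked, in the order asked, and still so for the second after the job is handed in, while the arm keeps its last pose, push and grip.
It also fails if it takes over 38 s, if anything falls off the work surface, if the arm or the gripper's body presses on something with over 40 N, if the wrist force passes 120 N, or if a joint passes its speed limit or range.

## Working session

There is one attempt and no reset: what is moved stays moved. The work goes in short steps, Python scripts to look and compute and a shell command to move; the robot and the scene stay as the last step left them, time stands still between calls to the robot, and variables do not carry over. Pictures are saved under pics/ and viewed, at most 10 in all, crops included, and the job is handed in when it is done.

```bash
mkdir -p pics; ls; python3 - <<'E'
from station import arm
import cv2,numpy as np
s=arm.state();print(s['time_s'],s['tool_pos'],s['eef_rot'],s['opening'],arm.grip_point_offset)
for n in("scene","top"):
    d=arm.snapshot(n);cv2.imwrite(f"pics/{n}0.png",d["pixels"][:,:,::-1])
    print(n,{k:(np.round(v,4).tolist()) for k,v in d.items() if k!="pixels"})
E
```

```text
pics
0.0 [ 0.21556258 -0.55924557  0.17950798] [-3.08681139e+00 -5.74161881e-01  2.86026313e-04] 1.0031447303826442 -0.0188
scene {'fx': 518.6562, 'fy': 518.6562, 'cx': 320.4655, 'cy': 237.567, 'xyz': [-0.0254, 0.5727, 0.8048], 'attitude': [-0.9449, 2.4151, -1.1068]}
top {'fx': 571.6225, 'fy': 571.6225, 'cx': 316.4072, 'cy': 239.5365, 'xyz': [0.4347, -0.0704, 1.5606], 'attitude': [-2.1672, 2.178, -0.064]}
```

View pics/scene0.png

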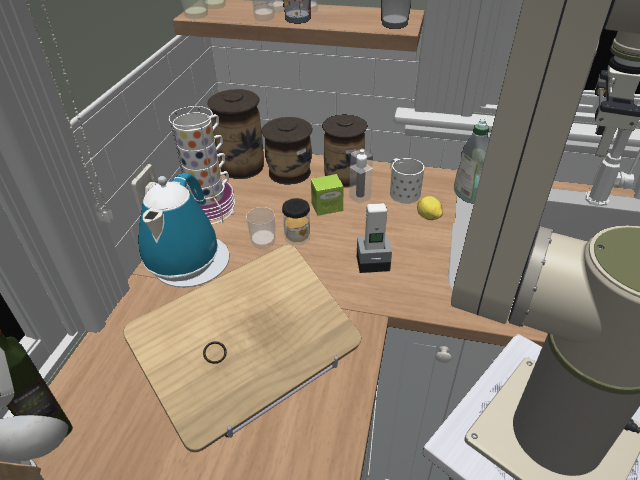

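View pics/top0.png

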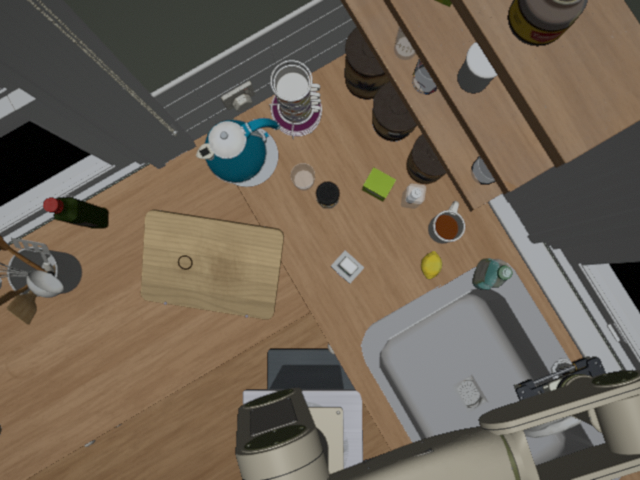

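The scene picture shows the meter in its dock (top about (376,210), dark display at (376,238), dock at (375,255)). The ring on the board is at (215,352), and the board's low edge with its rail is at the lower right. In the top picture the meter is at (347,266), the ring at (185,262) and the board spans about (142–283, 210–317). I'll segment these and triangulate.

```bash
cat > h.py <<'E'
import numpy as np,cv2
from scipy.spatial.transform import Rotation as R
from station import arm
def ray(d,uv):
    uv=np.atleast_2d(uv).astype(float)
    r=np.c_[(uv[:,0]-d['cx'])/d['fx'],(uv[:,1]-d['cy'])/d['fy'],np.ones(len(uv))]
    r=R.from_rotvec(d['attitude']).apply(r)
    return np.array(d['xyz']),r/np.linalg.norm(r,axis=1)[:,None]
def onz(d,uv,z):
    o,r=ray(d,uv);return o+r*((z-o[2])/r[:,2])[:,None]
def tri(d1,u1,d2,u2):
    a,r=ray(d1,u1);b,s=ray(d2,u2);r=r[0];s=s[0]
    A=sum(np.eye(3)-np.outer(v,v) for v in(r,s))
    p=np.linalg.solve(A,(np.eye(3)-np.outer(r,r))@a+(np.eye(3)-np.outer(s,s))@b)
    return p,np.linalg.norm(np.cross(p-a,r))+np.linalg.norm(np.cross(p-b,s))
E
python3 - <<'E'
from h import *
out=[]
D={n:arm.snapshot(n) for n in("scene","top")}
roi={"scene":((110,230,260,225),(345,195,60,85)),"top":((130,200,165,128),(325,245,45,45))}
ring={}
for n,d in D.items():
    im=d["pixels"];x,y,w,h=roi[n][0];c=im[y:y+h,x:x+w]
    cx,cy={"scene":(215,352),"top":(185,262)}[n]
    g=cv2.cvtColor(im,cv2.COLOR_RGB2GRAY);k=16
    m=(g[cy-k:cy+k,cx-k:cx+k]<90).astype(np.uint8)
    q=cv2.findNonZero(m)[:,0]; e=cv2.minAreaRect(q); hull=cv2.convexHull(q)
    M=cv2.moments(hull); ring[n]=(M['m10']/M['m00']+cx-k,M['m01']/M['m00']+cy-k)
    print(n,ring[n],e)
    print('board px',im[cy-25,cx],im[cy+25,cx], 'counter', im[330,185] if n=='top' else im[460,260])
    out.append(cv2.resize(c,None,fx=2 if n=="top" else 1.4,fy=2 if n=="top" else 1.4,interpolation=2))
    x,y,w,h=roi[n][1];cv2.imwrite(f"pics/m_{n}.png",cv2.resize(im[y:y+h,x:x+w,::-1],None,fx=6,fy=6,interpolation=cv2.INTER_CUBIC))
print('ring',tri(D["scene"],ring["scene"],D["top"],ring["top"]))
a=cv2.imread("pics/m_scene.png");b=cv2.imread("pics/m_top.png")
H=max(a.shape[0],b.shape[0]);z=np.zeros((H,a.shape[1]+b.shape[1],3),np.uint8);z[:a.shape[0],:a.shape[1]]=a;z[:b.shape[0],a.shape[1]:]=b
cv2.imwrite("pics/meter.png",z)
# board edges in top view via mask
for n,d in D.items():
    im=d["pixels"];lab=cv2.cvtColor(im,cv2.COLOR_RGB2LAB).astype(int)
    cx,cy=map(int,ring[n]);ref=np.median(lab[cy-4:cy+4,cx+15:cx+40].reshape(-1,3),0)
    m=(np.abs(lab-ref)@[1,2,2]<45).astype(np.uint8)
    m=cv2.morphologyEx(cv2.morphologyEx(m,cv2.MORPH_CLOSE,np.ones((5,5))),cv2.MORPH_OPEN,np.ones((5,5)))
    cs,_=cv2.findContours(m,0,cv2.CHAIN_APPROX_NONE)
    c=max(cs,key=cv2.contourArea);print(n,cv2.contourArea(c),cv2.boundingRect(c),cv2.approxPolyDP(c,8,True)[:,0].tolist())
E
```

```text
scene (214.37516339869282, 352.29411764705884) ((15.5, 16.5), (23.0, 21.0), 0.0)
board px [211 185 145] [195 171 134] counter [179 143 114]
top (184.8343949044586, 262.1539278131635) ((15.750001907348633, 16.25), (14.142135620117188, 13.435027122497559), 45.0)
board px [157 140 107] [143 126  96] counter [142 116  89]
ring (array([0.49360263, 0.301268  , 0.07651009]), np.float64(0.0008557360420490607))
scene 80610.0 (37, 161, 509, 319) [[545, 333], [450, 305], [455, 170], [424, 167], [421, 196], [443, 209], [426, 220], [416, 203], [390, 197], [389, 163], [369, 161], [369, 203], [386, 206], [389, 272], [359, 273], [366, 202], [344, 188], [343, 210], [310, 210], [310, 239], [290, 244], [281, 205], [310, 200], [310, 179], [279, 184], [263, 167], [229, 179], [234, 207], [212, 220], [230, 253], [216, 278], [177, 288], [138, 265], [105, 326], [87, 333], [50, 384], [72, 431], [37, 465], [43, 479], [359, 479], [388, 315]]
top 122141.5 (0, 0, 580, 480) [[383, 0], [347, 2], [421, 122], [404, 139], [375, 133], [372, 100], [348, 91], [339, 57], [307, 73], [319, 85], [317, 126], [302, 136], [268, 129], [278, 160], [263, 182], [215, 176], [199, 138], [164, 167], [93, 197], [109, 210], [107, 228], [52, 221], [0, 251], [0, 294], [24, 245], [46, 244], [82, 265], [72, 291], [37, 294], [30, 324], [0, 305], [0, 479], [259, 479], [253, 455], [234, 456], [243, 389], [266, 387], [269, 347], [336, 354], [361, 395], [362, 458], [408, 443], [364, 361], [364, 333], [484, 257], [516, 272], [567, 360], [579, 357], [490, 207], [499, 188], [471, 175], [476, 151], [440, 93], [422, 93], [417, 56], [396, 37]]
```

View pics/meter.png

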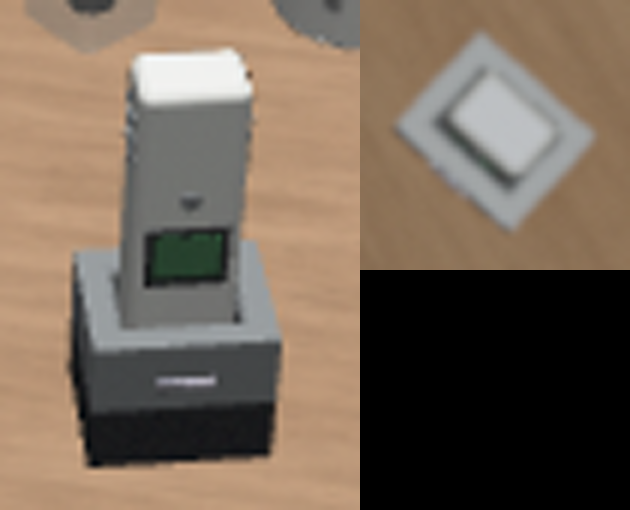

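The crop shows the display on the face turned towards the scene camera. In the top view the dock's top corners are near crop (482,32), (595,135), (512,232) and (395,125). Next I'll fit the board's edges and work out the meter pose.

```bash
python3 - <<'E'
from h import *
D={n:arm.snapshot(n) for n in("scene","top")};T=D["top"]
f=lambda P:np.array([(325+(u-360+.5)/6-.5,245+(v+.5)/6-.5) for u,v in P])
dk=onz(T,f([(482,32),(595,135),(512,232),(395,125)]),.058);mt=onz(T,f([(495,68),(558,130),(515,178),(450,118)]),.160)
for p in(dk,mt):
    e=np.diff(np.r_[p,p[:1]],axis=0)[:,:2]
    print('c',p.mean(0).round(4),'len',np.linalg.norm(e,axis=1).round(4),'ang',np.degrees(np.arctan2(e[:,1],e[:,0])).round(1))
S=D["scene"];g=lambda u,v:(345+(u+.5)/6-.5,195+(v+.5)/6-.5)
print('scene check top',onz(S,g(190,78),.160),'dock top',onz(S,g(178,298),.058))
print('tri meter top',tri(S,g(190,78),T,f([(504.5,123.5)])[0]))
C={"scene":[(125,330),(290,248),(360,338),(193,444)],"top":[(145,211),(283,228),(275,317),(141,300)]}
K={}
for n,d in D.items():
    G=cv2.GaussianBlur(cv2.cvtColor(d["pixels"],cv2.COLOR_RGB2LAB).astype(np.float32),(0,0),1)
    c=np.array(C[n],float);L=[]
    for i in range(4):
        a,b=c[i],c[(i+1)%4];t=(b-a)/np.linalg.norm(b-a);nn=np.array([t[1],-t[0]]);pts=[]
        o=np.arange(-7,7.1,.5)
        for s in np.linspace(.15,.85,50):
            q=(a+s*(b-a))+o[:,None]*nn
            v=cv2.remap(G,q[:,0].astype(np.float32)[None],q[:,1].astype(np.float32)[None],1)[0]
            gr=np.linalg.norm(v[2:]-v[:-2],axis=1);pts.append(q[1+gr.argmax()])
        pts=np.array(pts,np.float32);l=cv2.fitLine(pts,cv2.DIST_HUBER,0,.01,.01)[:,0]
        l=l.astype(float)
        L.append(np.cross([*l[2:],1],[*(l[2:]+l[:2]),1]))
        print(n,i,'rms',np.sqrt(np.median((pts@[-l[1],l[0]]-l[2:]@[-l[1],l[0]])**2)).round(2))
    K[n]=[(lambda x:x[:2]/x[2])(np.cross(L[i-1],L[i])) for i in range(4)]
    print(n,np.round(K[n],1).tolist())
P=[]
for u in range(4):
    p,e=tri(S,K["scene"][u],T,K["top"][u]);P.append(p);print(p.round(4),round(e,4))
P=np.array(P);e=np.diff(np.r_[P,P[:1]],axis=0);print(np.linalg.norm(e,axis=1),np.degrees(np.arctan2(e[:,1],e[:,0])),np.degrees(np.arcsin(e[:,2]/np.linalg.norm(e,axis=1))))
s=arm.state();print(R.from_rotvec(s['eef_rot']).as_matrix().round(3),s['qpos'])
E
```

```text
c [ 0.4808 -0.1228  0.058 ] len [0.0668 0.0558 0.0691 0.0559] ang [-132.8  139.    47.2  -43.4]
c [ 0.4807 -0.1228  0.16  ] len [0.036  0.0263 0.036  0.0275] ang [-135.   137.7   46.9  -42.3]
scene check top [[ 0.47892912 -0.11946553  0.16      ]] dock top [[ 0.47948237 -0.12216944  0.058     ]]
tri meter top (array([ 0.4809551 , -0.12271254,  0.15712404]), np.float64(0.0005499029504156476))
scene 0 rms 0.18
scene 1 rms 0.22
scene 2 rms 0.13
scene 3 rms 0.19
scene [[119.7, 327.2], [290.5, 241.4], [364.5, 339.9], [190.4, 454.3]]
top 0 rms 0.18
top 1 rms 0.18
top 2 rms 0.81
top 3 rms 0.31
top [[145.4, 209.5], [283.4, 230.7], [271.6, 318.9], [139.9, 299.2]]
[0.6268 0.3939 0.1174] 0.0002
[0.5703 0.0404 0.1178] 0.0002
[0.3423 0.0778 0.0312] 0.0018
[0.3969 0.431  0.0349] 0.0008
[0.35790026 0.24670746 0.35750609 0.24703002] [-99.08404884 170.70576383  81.21006245  -9.1896772 ] [  0.05695401 -20.54569026   0.59837179  19.50821159]
[[ 0.933  0.36  -0.   ]
 [ 0.36  -0.933  0.001]
 [ 0.    -0.001 -1.   ]] [-1.28841905e+00  1.30705988e-01  1.48856486e+00 -6.52360151e-07
  1.52301162e+00 -8.54054867e-02]
```

```bash
cat > to.py <<'E'
# python3 to.py x y z yaw(tool x, deg): shares to reach the target from the present pose
from h import *
import sys
def to(x,y,z,yaw):
    s=arm.state();M=R.from_rotvec(s['eef_rot']).as_matrix()
    d=M.T@(np.array([x,y,z])-s['tool_pos'])
    cur=np.degrees(np.arctan2(M[1,0],M[0,0]));t=-((yaw-cur+180)%360-180)
    print('share',(d/.5).round(4),'turn',round(t/45,4),'| t',round(s['time_s'],2),'pos',np.round(s['tool_pos'],4),'yaw',round(cur,2),'tilt',np.round(M[:2,2],4),'F',np.round(s['wrist_force'],2),'Tq',np.round(s['wrist_torque'],3),'open',round(s['opening'],3),'gf',np.round(s['grasp_force'],1))
if __name__=="__main__":to(*map(float,sys.argv[1:5]))
E
python3 -m jog '0 0 -0.1 0.1 -1; 0.05 -0.04 -0.18 0.3 -1; 0.12 -0.09 -0.2 0.5 -1; 0.2 -0.155 -0.2 0.65 -1; 0.28 -0.21 -0.2 0.8 -1'
python3 to.py 0.4807 -0.1225 0.21 -42.5
```

```text
time_s: 0.8
tool_pos: [0.3091, -0.4106, 0.2814]
eef_rot: [3.112, -0.418, 0.002]
wrist_force: [0.6, 0.0, -0.7]
opening: 0.999
grasp_force: 0.0
share [ 0.1788 -0.6464  0.1424] turn 0.6043 | t 0.8 pos [ 0.3091 -0.4106  0.2814] yaw -15.31 tilt [ 0.0009 -0.0014] F [ 0.65  0.04 -0.74] Tq [ 0.076 -0.009 -0.013] open 0.999 gf 0.0
```

```bash
python3 -m jog '0.03 -0.1 0 0.15 -1; 0.06 -0.2 0 0.3 -1; 0.08 -0.3 0 0.45 -1; 0.11 -0.4 0 0.6 -1; 0.13 -0.48 0 0.6 -1' >/dev/null; python3 to.py 0.4807 -0.1225 0.21 -42.5
```

```text
share [-0.0276 -0.1698  0.1415] turn 0.0071 | t 1.3 pos [ 0.4339 -0.1946  0.2807] yaw -42.18 tilt [ 0.0007 -0.0004] F [ 0.51 -0.2  -0.02] Tq [ 0.035 -0.058  0.044] open 0.998 gf 0.0
```

Next I'll move over the meter, stay above it, and look from the wrist camera.

```bash
python3 -m jog '-0.01 -0.09 0.05 0 -1; -0.028 -0.17 0.1 0.007 -1; -0.028 -0.17 0.14 0.007 -1; -0.028 -0.17 0.14 0.007 -1' >/dev/null; python3 to.py 0.4807 -0.1225 0.114 -42.5
python3 - <<'E'
from h import *
s=arm.state();d=arm.snapshot("wrist");cv2.imwrite("pics/w1.png",d["pixels"][:,:,::-1])
print({k:np.round(v,4).tolist() for k,v in d.items() if k!="pixels"})
Mt=R.from_rotvec(s['eef_rot']).as_matrix()
c=np.array(d['mount'])
for nm,p in(("top",(.4807,-.1225,.16)),("docktop",(.4807,-.1225,.058))):
    q=np.linalg.inv(c)@np.r_[Mt.T@(np.array(p)-s['tool_pos']),1];q=q[:3]
    r=np.hypot(q[0],q[1]);th=np.arctan2(r,q[2]);print(nm,d['cx']+d['fx']*th*q[0]/r,d['cy']+d['fy']*th*q[1]/r)
E
```

```text
share [ 0.0057 -0.0032  0.1862] turn 0.0093 | t 1.7 pos [ 0.478  -0.1219  0.2071] yaw -42.08 tilt [-0.0056  0.0019] F [-1.2   0.03  0.06] Tq [0.16  0.06  0.057] open 1.0 gf 0.0
{'fx': 371.6483, 'fy': 371.6483, 'cx': 319.4405, 'cy': 237.334, 'mount': [[-0.0001, -0.9549, -0.2968, 0.0836], [1.0, 0.0001, -0.0005, -0.0005], [0.0005, -0.2968, 0.9549, -0.2035], [0.0, 0.0, 0.0, 1.0]]}
top 318.2562012187251 241.47784927739949
docktop 318.3824756655243 208.66448756286798
```

View pics/w1.png

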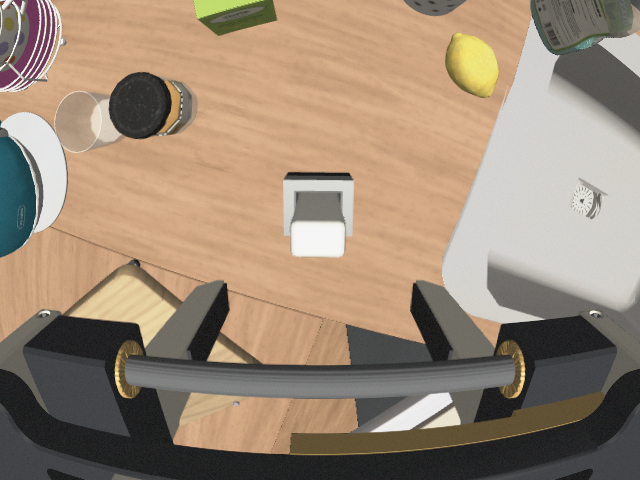

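The wrist view shows the meter's top at (318,239), within 2 px of the prediction. It is centred between the fingers and square to them. I'll descend and grip.

```bash
python3 -m jog '0.003 -0.003 0.05 0.01 -1; 0.004 -0.003 0.1 0.01 -1; 0.004 -0.003 0.15 0.01 -1; 0.004 -0.003 0.186 0.01 -1; 0.004 -0.003 0.186 0.01 -1'>/dev/null; python3 to.py 0.4807 -0.1225 0.114 -42.5
python3 -m jog '0 0 0 0 1; 0 0 0 0 1; 0 0 0 0 1; 0 0 0 0 1; 0 0 0 0 1';  python3 to.py 0.4807 -0.1225 0.114 -42.5
```

```text
share [-0.0032 -0.0035  0.0048] turn -0.0067 | t 2.25 pos [ 0.4807 -0.1249  0.1164] yaw -42.8 tilt [-0.0027  0.0008] F [ 0.09  0.7  -0.43] Tq [0.072 0.013 0.048] open 1.001 gf 0.0
time_s: 2.75
tool_pos: [0.4824, -0.1242, 0.1181]
eef_rot: [-2.926, 1.143, -0.001]
wrist_force: [-0.4, -0.1, 0.3]
opening: 0.619
grasp_force: 0.0
share [-0.0048 -0.0001  0.0082] turn -0.0042 | t 2.75 pos [ 0.4824 -0.1242  0.1181] yaw -42.69 tilt [ 0.0009 -0.0003] F [-0.36 -0.05  0.26] Tq [ 0.149 -0.036  0.042] open 0.619 gf 0.0
```

```bash
python3 -m jog '0 0 0 0 1; 0 0 0 0 1; 0 0 0 0 1; 0 0 0 0 1; 0 0 0 0 1'>/dev/null;  python3 to.py 0.4807 -0.1225 0.114 -42.5
python3 -c "
from h import *
for i in range(8):
    print(arm.state()['tool_pos'].round(4) if hasattr(arm.state()['tool_pos'],'round') else arm.state()['tool_pos'])" | sort | uniq -c
```

```text
share [-0.0042 -0.0004  0.0071] turn -0.0042 | t 3.25 pos [ 0.4821 -0.1241  0.1175] yaw -42.69 tilt [-0.      0.0001] F [-0.65  0.34  0.58] Tq [ 0.135 -0.033 -0.021] open 0.424 gf 30.0
      8 [ 0.4821 -0.1241  0.1175]
```

```bash
python3 -m jog '0 0 -0.02 0 1; 0 0 -0.044 0 1; 0 0 -0.044 0 1'>/dev/null;  python3 to.py 0.4807 -0.1225 0.114 -42.5
python3 -m jog '-0.01 0 0 0 1; -0.02 0 0 0 1; -0.03 0 0 0 1; -0.035 0 0 0 1; -0.035 0 0 0 1'>/dev/null;  python3 to.py 0.4807 -0.1225 0.114 -42.5
python3 -c "
from h import *
d=arm.snapshot('wrist');cv2.imwrite('pics/w2.png',d['pixels'][:,:,::-1])"
```

```text
share [-0.0073  0.0008  0.0566] turn -0.0043 | t 3.55 pos [ 0.4836 -0.1246  0.1423] yaw -42.69 tilt [ 0.0036 -0.0013] F [-0.73 -0.48 -0.43] Tq [0.077 0.07  0.036] open 0.421 gf 30.0
share [ 0.0315 -0.0004  0.051 ] turn -0.0039 | t 4.05 pos [ 0.469  -0.112   0.1395] yaw -42.67 tilt [ 0.     -0.0001] F [ 0.74 -1.55 -0.77] Tq [-0.256 -0.318 -0.064] open 0.423 gf 30.0
```

View pics/w2.png

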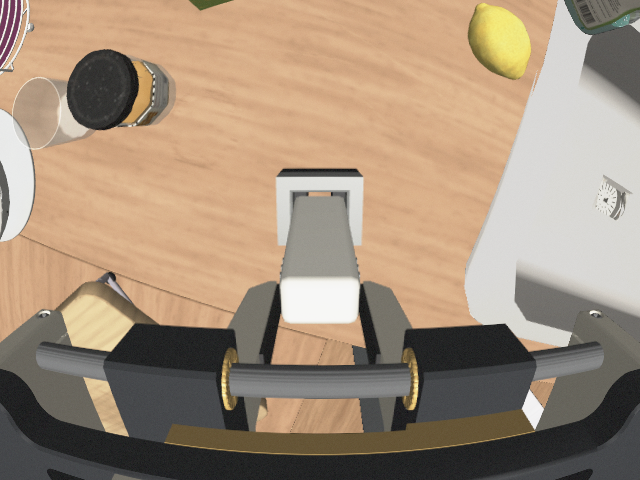

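The wrist view shows the meter pivoting in the pads: its lower end at (320,195) leans towards +x against the dock's edge, with only about 2 N of force. I'll continue to 20°, lift out and measure the angle.

```bash
python3 -m jog '-0.01 0 0 0 1; -0.02 0 0 0 1; -0.03 0 0 0 1; -0.038 0 0.002 0 1; -0.038 0 0.002 0 1'>/dev/null;  python3 to.py 0.4807 -0.1225 0.114 -42.5
python3 -m jog '0 0 -0.04 0 1; 0 0 -0.1 0 1; 0 0 -0.18 0 1; 0 0 -0.2 0 1; 0 0 -0.2 0 1'>/dev/null;  python3 to.py 0.4807 -0.1225 0.114 -42.5
python3 -c "
from h import *
d=arm.snapshot('wrist');cv2.imwrite('pics/w3.png',d['pixels'][:,:,::-1]);cv2.imwrite('pics/w3c.png',cv2.resize(d['pixels'][100:340,220:420,::-1],None,fx=2.5,fy=2.5,interpolation=2))"
```

```text
share [ 0.0698 -0.0003  0.0491] turn -0.0039 | t 4.6 pos [ 0.4549 -0.099   0.1385] yaw -42.68 tilt [0.0001 0.    ] F [ 0.59 -1.14 -0.68] Tq [-0.269 -0.295  0.064] open 0.423 gf 30.0
share [0.0662 0.0011 0.2529] turn -0.0041 | t 5.1 pos [ 0.4563 -0.0995  0.2403] yaw -42.68 tilt [ 0.0033 -0.0008] F [-0.16 -0.19 -0.78] Tq [ 0.101 -0.019 -0.019] open 0.42 gf 30.0
```

View pics/w3c.png

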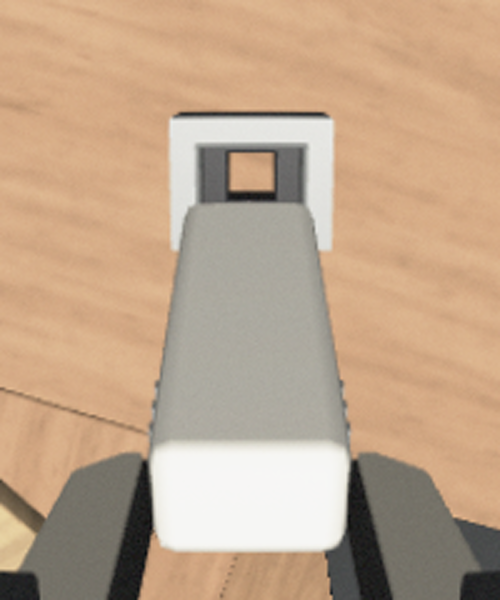

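The crop shows the tilted meter clear of the dock. Its casing's lower +x edge is at crop row 204, the top +x edge at row 440 and the top -x edge at row 550. I'll solve for the tilt from these.

```bash
cat > tilt.py <<'E'
from h import *
import sys
from scipy.optimize import least_squares
d=arm.snapshot('wrist');Ci=np.linalg.inv(np.array(d['mount']))
def row(p):
    q=(Ci@np.r_[p,1])[:3];r=np.hypot(q[0],q[1]);return d['cy']+d['fy']*np.arctan2(r,q[2])*q[1]/r
def pts(a,ox,h):
    # tool: x fwd, z down. meter z axis up leaning to -x
    zm=np.array([-np.sin(a),0,-np.cos(a)]);xm=np.array([np.cos(a),0,-np.sin(a)]);g=np.array([0,0,-.0188])
    return [g+zm*(z-h)+xm*(x-ox) for x,z in((.014,0),(.014,.132),(-.014,.132),(0,-.022))]
def solve(rows):
    s=least_squares(lambda p:[row(q)-r for q,r in zip(pts(p[0],p[1]/100,p[2]/10),rows)],[.3,0,1.08]).x
    print('tilt',np.degrees(s[0]).round(2),'ox',s[1]/100,'h',s[2]/10,'tip in tool',pts(s[0],s[1]/100,s[2]/10)[3].round(4))
    for a in(19,20,21):print(a,[round(row(q),1) for q in pts(np.radians(a),0,.108)])
if __name__=="__main__":solve([float(v) for v in sys.argv[1:4]])
E
python3 tilt.py 181.4 276 319.6; python3 tilt.py 180.8 276 319.6;python3 tilt.py 181.4 275 319.6
```

```text
tilt 11.39 ox -0.0023674871566253006 h 0.11526631555064917 tip in tool [0.0294 0.     0.1153]
19 [np.float64(171.4), np.float64(296.6), np.float64(333.8), np.float64(174.9)]
20 [np.float64(169.3), np.float64(297.6), np.float64(333.9), np.float64(172.4)]
21 [np.float64(167.3), np.float64(298.5), np.float64(334.0), np.float64(170.0)]
tilt 11.56 ox -0.002682724676826693 h 0.11493190837737552 tip in tool [0.0301 0.     0.1148]
19 [np.float64(171.4), np.float64(296.6), np.float64(333.8), np.float64(174.9)]
20 [np.float64(169.3), np.float64(297.6), np.float64(333.9), np.float64(172.4)]
21 [np.float64(167.3), np.float64(298.5), np.float64(334.0), np.float64(170.0)]
tilt 10.87 ox -0.00408273751759322 h 0.11321283530190648 tip in tool [0.0295 0.     0.1132]
19 [np.float64(171.4), np.float64(296.6), np.float64(333.8), np.float64(174.9)]
20 [np.float64(169.3), np.float64(297.6), np.float64(333.9), np.float64(172.4)]
21 [np.float64(167.3), np.float64(298.5), np.float64(334.0), np.float64(170.0)]
```

```bash
python3 tilt.py 195 277 322|head -1
python3 -m jog '0 0 0 -0.2 1; 0 0 0 -0.4 1; 0 0 0 -0.6 1; 0 0 0 -0.8 1; 0 0 0 -0.95 1' >/dev/null
python3 -m jog '0 0 0 -0.2 1; 0 0 0 -0.4 1; 0 0 0 -0.6 1; 0 0 0 -0.8 1; 0 0 0 -0.8 1' >/dev/null
python3 to.py 0.4563 -0.0995 0.24 36
python3 - <<'E'
from h import *
s=arm.state();d=arm.snapshot('scene');M=R.from_rotvec(s['eef_rot'])
def proj(P):
    q=R.from_rotvec(d['attitude']).inv().apply(np.atleast_2d(P)-d['xyz']);return np.c_[d['cx']+d['fx']*q[:,0]/q[:,2],d['cy']+d['fy']*q[:,1]/q[:,2]]
p=proj(s['tool_pos'])[0];print('tcp px',p)
u,v=p.astype(int);u0,v0=u-60,v-50
cv2.imwrite('pics/s2.png',cv2.resize(d['pixels'][v0:v0+120,u0:u0+120,::-1],None,fx=5,fy=5,interpolation=2));print(u0,v0)
import tilt
for a in(10,11.5,15,20):
    Q=tilt.pts(np.radians(a),0,.108);W=M.apply(np.array(Q))+s['tool_pos'];q=proj(W);e=q[1]-q[0]
    print(a,'slope deg',np.degrees(np.arctan2(e[0],-e[1])).round(2),((q-[u0,v0])*5).round(0).tolist())
E
```

```text
tilt 7.04 ox 0.0017108447751732969 h 0.1178258052808441 tip in tool [0.0154 0.     0.1202]
share [ 0.0023  0.0026 -0.0057] turn 0.0056 | t 6.35 pos [ 0.4546 -0.0991  0.2371] yaw 36.25 tilt [-0.0021  0.0007] F [-0.52  0.08 -2.04] Tq [-0.009  0.005  0.02 ] open 0.42 gf 30.0
tcp px [381.83944839 185.24822059]
321 135
10 slope deg 15.44 [[211.0, 421.0], [286.0, 150.0], [359.0, 165.0], [233.0, 469.0]]
11.5 slope deg 17.2 [[204.0, 419.0], [287.0, 149.0], [361.0, 166.0], [225.0, 467.0]]
15 slope deg 21.27 [[189.0, 413.0], [292.0, 148.0], [364.0, 169.0], [206.0, 462.0]]
20 slope deg 26.97 [[168.0, 404.0], [298.0, 147.0], [368.0, 173.0], [180.0, 454.0]]
```

View pics/s2.png

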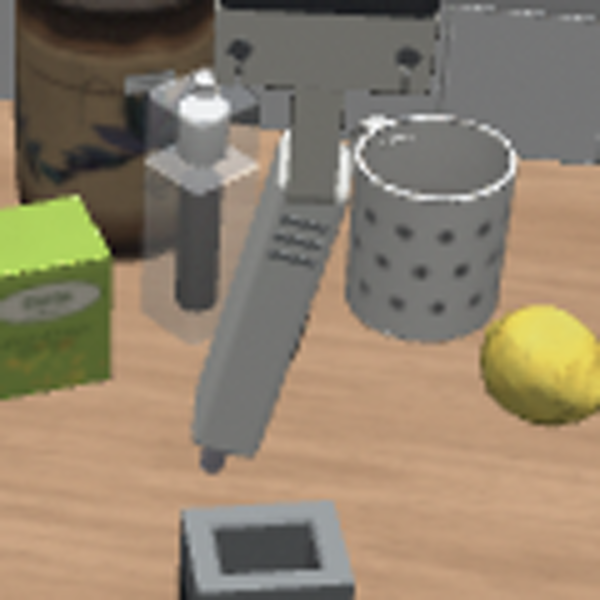

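The scene crop shows the meter tilted sideways, with its spring tip at crop (211,467), its lower right corner at (257,457) and its right edge running up to (340,215). I'll fit that right edge and compare it with the known geometry.

```bash
cat > side.py <<'E'
from h import *
import tilt,sys
s=arm.state();d=arm.snapshot('scene');M=R.from_rotvec(s['eef_rot'])
def proj(P):
    q=R.from_rotvec(d['attitude']).inv().apply(np.atleast_2d(P)-d['xyz']);return np.c_[d['cx']+d['fx']*q[:,0]/q[:,2],d['cy']+d['fy']*q[:,1]/q[:,2]]
def model(a,ox,h,P):
    zm=np.array([-np.sin(a),0,-np.cos(a)]);xm=np.array([np.cos(a),0,-np.sin(a)]);ym=np.array([0,1,0])
    return proj(M.apply(np.array([[0,0,-.0188]]+[np.array([0,0,-.0188])+zm*(z-h)+xm*(x-ox)+ym*y for x,y,z in P])[1:])+s['tool_pos'])
G=cv2.GaussianBlur(cv2.cvtColor(d['pixels'],cv2.COLOR_RGB2LAB).astype(np.float32),(0,0),.8)
def edge(a,b,w=4):
    a,b=np.array(a,float),np.array(b,float);t=(b-a)/np.linalg.norm(b-a);n=np.array([-t[1],t[0]]);o=np.arange(-w,w+.1,.25);pts=[]
    for k in np.linspace(0,1,40):
        q=(a+k*(b-a)+o[:,None]*n).astype(np.float32);v=cv2.remap(G,q[:,0][None],q[:,1][None],1)[0]
        pts.append(q[2+np.linalg.norm(v[4:]-v[:-4],axis=1).argmax()])
    l=cv2.fitLine(np.array(pts,np.float32),cv2.DIST_HUBER,0,.01,.01)[:,0]
    l=l*np.sign(l[1]);return np.degrees(np.arctan2(-l[0],l[1])),l
E
python3 - <<'E'
from side import *
u0,v0=321,135
f=lambda x,y:(u0+(x+.5)/5-.5,v0+(y+.5)/5-.5)
print('right',edge(f(322,265),f(262,440))); print('left',edge(f(255,260),f(197,425)))
for a in(10,12,14,16,18,20):
  A=np.radians(a);o=[]
  for x,y in((-.014,.02),(-.014,-.02),(.014,.02),(.014,-.02)):
    q=model(A,0,.108,[(x,y,.01),(x,y,.08)]);e=q[1]-q[0];o.append((np.degrees(np.arctan2(e[0],-e[1])).round(2),((q[0]-[u0,v0])*5).round().tolist()))
  print(a,o,'tip',((model(A,0,.108,[(0,0,-.022)])-[u0,v0])*5).round())
E
```

```text
right (np.float32(20.59389), array([-3.5174185e-01,  9.3609703e-01, -3.7879858e+02, -2.0653534e+02],
      dtype=float32))
left (np.float32(17.831686), array([-3.0622184e-01,  9.5196021e-01, -3.6292770e+02, -2.0237555e+02],
      dtype=float32))
10 [(np.float64(16.63), [286.0, 384.0]), (np.float64(16.87), [281.0, 445.0]), (np.float64(15.39), [218.0, 370.0]), (np.float64(15.58), [212.0, 431.0])] tip [[232. 467.]]
12 [(np.float64(18.94), [277.0, 383.0]), (np.float64(19.23), [273.0, 444.0]), (np.float64(17.72), [211.0, 367.0]), (np.float64(17.94), [204.0, 428.0])] tip [[221. 464.]]
14 [(np.float64(21.24), [269.0, 382.0]), (np.float64(21.57), [264.0, 443.0]), (np.float64(20.03), [203.0, 364.0]), (np.float64(20.29), [196.0, 425.0])] tip [[211. 462.]]
16 [(np.float64(23.52), [260.0, 380.0]), (np.float64(23.88), [255.0, 442.0]), (np.float64(22.32), [195.0, 361.0]), (np.float64(22.62), [188.0, 422.0])] tip [[200. 459.]]
18 [(np.float64(25.78), [252.0, 379.0]), (np.float64(26.17), [247.0, 440.0]), (np.float64(24.6), [187.0, 358.0]), (np.float64(24.94), [180.0, 418.0])] tip [[190. 455.]]
20 [(np.float64(28.02), [244.0, 377.0]), (np.float64(28.44), [238.0, 438.0]), (np.float64(26.86), [180.0, 354.0]), (np.float64(27.22), [173.0, 415.0])] tip [[179. 452.]]
```

```bash
python3 to.py 0.5112 -0.0894 0.136 47.3
```

```text
share [0.1027 0.0499 0.204 ] turn -0.2541 | t 6.55 pos [ 0.455  -0.0993  0.238 ] yaw 35.86 tilt [-0.0008  0.0003] F [ 0.15  0.22 -1.31] Tq [-0.096 -0.003 -0.027] open 0.423 gf 30.0
```

```bash
python3 -m jog '0.09 0.04 0 -0.15 1; 0.103 0.05 0.05 -0.25 1; 0.103 0.05 0.12 -0.25 1; 0.103 0.05 0.2 -0.25 1; 0.103 0.05 0.204 -0.25 1' >/dev/null; python3 to.py 0.5112 -0.0894 0.136 47.3
python3 -c "
from h import *
d=arm.snapshot('scene');cv2.imwrite('pics/s3.png',cv2.resize(d['pixels'][130:290,310:470,::-1],None,fx=3.5,fy=3.5,interpolation=2))"
```

```text
share [ 0.0031  0.0074 -0.0115] turn -0.0024 | t 7.05 pos [ 0.5074 -0.088   0.1303] yaw 47.19 tilt [-0.0103  0.0028] F [-1.21  0.25 -2.4 ] Tq [-0.043 -0.001  0.004] open 0.422 gf 30.0
```

View pics/s3.png

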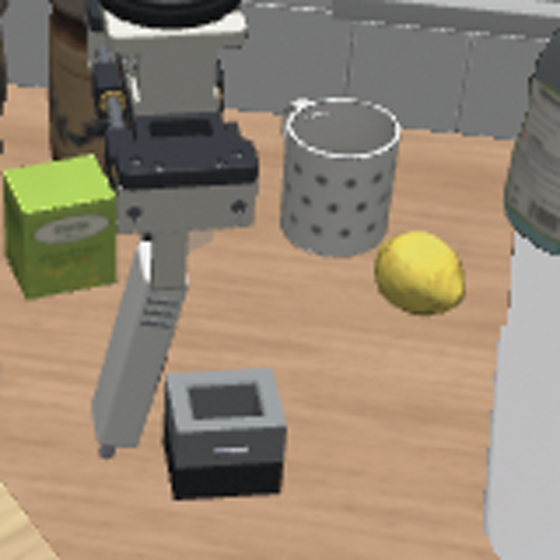

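The meter hangs beside the dock: tip at crop (105,452), dock's left edge at (165,375). I'll pull it against the dock's edge.

```bash
python3 -m jog '-0.02 0 0 0 1; -0.04 0 0 0 1; -0.06 0 0 0 1; -0.075 0 0 0 1; -0.08 0 0 0 1' ; python3 to.py 0.5112 -0.0894 0.136 47.3
python3 -m jog '0 0 0 0 1; 0.04 0 0 0 1; 0.08 0 -0.04 0 1; 0.08 0 -0.1 0 1; 0.08 0 -0.1 0 1' >/dev/null; python3 to.py 0.5112 -0.0894 0.136 47.3
python3 - <<'E'
from side import *
s1=M.apply([[1,0,0]])
for a in(10,14,18,20,22,26):
  A=np.radians(a);o=[]
  for x,y in((-.014,-.02),(.014,-.02)):
    q=model(A,0,.110,[(x,y,.01),(x,y,.08)]);e=q[1]-q[0];o.append((np.degrees(np.arctan2(e[0],-e[1])).round(2),q.round(0).tolist()))
  print(a,o)
u,v=proj(s['tool_pos'])[0].astype(int)-[70,40];print(u,v)
cv2.imwrite('pics/s4.png',cv2.resize(d['pixels'][v:v+120,u:u+120,::-1],None,fx=5,fy=5,interpolation=2))
w=arm.snapshot('wrist');cv2.imwrite('pics/w4.png',w['pixels'][:,:,::-1])
E
```

```text
time_s: 7.6
tool_pos: [0.4847, -0.1197, 0.1378]
eef_rot: [2.877, 1.258, 0.003]
wrist_force: [1.3, 1.5, -0.6]
opening: 0.422
grasp_force: 30.0
share [ 0.0804 -0.0022  0.0036] turn -0.0013 | t 7.6 pos [ 0.4847 -0.1197  0.1378] yaw 47.24 tilt [ 0.0023 -0.0006] F [ 1.34  1.48 -0.57] Tq [ 0.155 -0.486  0.015] open 0.422 gf 30.0
share [-0.0042 -0.0048  0.1096] turn 0.0015 | t 8.1 pos [ 0.5141 -0.0894  0.1908] yaw 47.37 tilt [ 0.0057 -0.0019] F [ 0.44  0.32 -0.24] Tq [-0.07  -0.07   0.023] open 0.422 gf 30.0
10 [(np.float64(14.68), [[353.0, 234.0], [360.0, 207.0]]), (np.float64(13.53), [[340.0, 233.0], [346.0, 206.0]])]
14 [(np.float64(19.22), [[349.0, 234.0], [359.0, 207.0]]), (np.float64(18.12), [[336.0, 232.0], [345.0, 205.0]])]
18 [(np.float64(23.63), [[346.0, 233.0], [357.0, 208.0]]), (np.float64(22.59), [[333.0, 231.0], [344.0, 205.0]])]
20 [(np.float64(25.78), [[344.0, 233.0], [357.0, 208.0]]), (np.float64(24.77), [[332.0, 231.0], [344.0, 205.0]])]
22 [(np.float64(27.9), [[343.0, 233.0], [356.0, 208.0]]), (np.float64(26.92), [[330.0, 230.0], [344.0, 204.0]])]
26 [(np.float64(32.05), [[340.0, 233.0], [355.0, 208.0]]), (np.float64(31.13), [[328.0, 229.0], [343.0, 204.0]])]
284 156
```

View pics/s4.png

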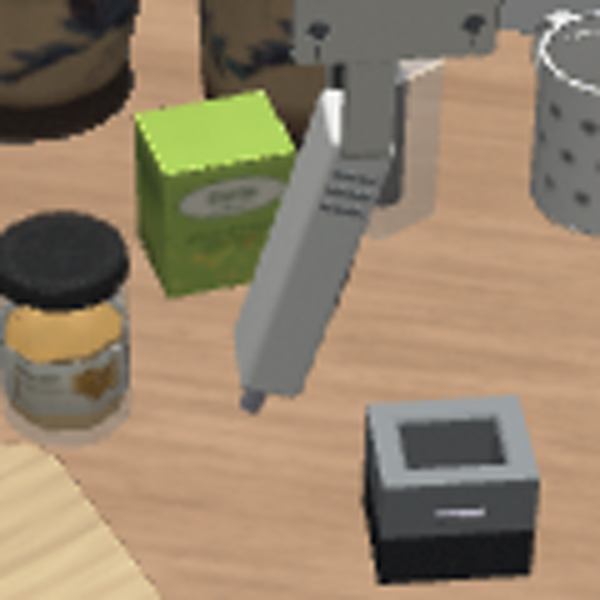

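Scene crop: tip at (252,402), right edge from (372,225) to (305,388). I'll fit it and run an automatic wrist estimate too.

```bash
python3 - <<'E'
from side import *
f=lambda x,y:(284+(x+.5)/5-.5,156+(y+.5)/5-.5)
print('right',edge(f(362,245),f(308,380)),'left outer',edge(f(290,205),f(240,325),3),'inner',edge(f(310,225),f(265,365),2))
w=cv2.imread('pics/w4.png').astype(int);g=w[:,310:330].mean((1,2)).round(0)
g=cv2.cvtColor(cv2.imread('pics/w4.png'),cv2.COLOR_BGR2GRAY)[:,310:330].mean(1).round().astype(int)
print(g[150:330].tolist())
g=cv2.cvtColor(cv2.imread('pics/w3.png'),cv2.COLOR_BGR2GRAY)[:,310:330].mean(1).round().astype(int)
print(g[160:190].tolist(),g[265:325].tolist())
for a in (11,13,17,20):
    A=np.radians(a);q=model(A,0,.11,[(.014,.02,.01),(.014,.02,.08)]);e=q[1]-q[0];print(a,'far+x',np.degrees(np.arctan2(e[0],-e[1])))
E
```

```text
right (np.float32(21.85408), array([  -0.3722441 ,    0.92813486, -351.6543    , -218.76265   ],
      dtype=float32)) left outer (np.float32(20.092793), array([  -0.3435416 ,    0.93913746, -336.4       , -208.95      ],
      dtype=float32)) inner (np.float32(20.740938), array([  -0.35414314,    0.9351912 , -341.30914   , -214.11273   ],
      dtype=float32))
[192, 192, 192, 193, 193, 193, 193, 193, 194, 193, 193, 193, 193, 192, 193, 194, 194, 194, 194, 190, 178, 172, 180, 182, 183, 182, 182, 183, 183, 183, 183, 183, 183, 183, 183, 183, 183, 183, 183, 183, 184, 184, 184, 184, 184, 184, 184, 184, 184, 184, 184, 185, 184, 184, 184, 184, 185, 185, 184, 185, 185, 184, 184, 185, 185, 186, 185, 186, 185, 186, 186, 186, 185, 185, 185, 186, 186, 186, 186, 185, 185, 186, 186, 186, 185, 186, 186, 186, 186, 185, 186, 186, 186, 186, 187, 187, 187, 187, 186, 187, 187, 187, 186, 187, 187, 187, 187, 187, 187, 187, 187, 187, 187, 187, 187, 187, 187, 187, 187, 187, 188, 187, 187, 186, 187, 191, 211, 224, 234, 241, 245, 246, 247, 247, 247, 247, 247, 247, 247, 247, 247, 247, 247, 247, 247, 247, 247, 247, 247, 247, 247, 247, 247, 247, 247, 247, 247, 247, 247, 247, 247, 247, 247, 247, 247, 247, 247, 243, 227, 197, 195, 196, 196, 196, 196, 196, 196, 195, 195, 195]
[67, 143, 153, 154, 156, 160, 162, 165, 166, 165, 166, 165, 164, 163, 162, 158, 96, 39, 30, 35, 80, 147, 165, 165, 166, 166, 166, 166, 166, 166] [170, 170, 170, 170, 170, 170, 170, 170, 171, 171, 175, 195, 213, 225, 234, 241, 244, 246, 246, 246, 246, 246, 246, 246, 246, 246, 246, 246, 246, 246, 246, 246, 246, 246, 246, 246, 246, 246, 246, 246, 246, 246, 246, 246, 246, 246, 246, 246, 246, 246, 246, 246, 245, 242, 230, 205, 160, 159, 157, 159]
11 far+x 14.11738973659492
13 far+x 16.385013706286813
17 far+x 20.837864031617233
20 far+x 24.102566237663982
```

```bash
python3 tilt.py 170.3 276.5 317.8|head -1
python3 -m jog '0 0 0.09 0 1; -0.02 0 0.1 0 1; -0.05 0 0.1 0 1; -0.08 0 0.1 0 1; -0.09 0 0.1 0 1' >/dev/null
python3 -m jog '-0.008 0 0 0 1; -0.008 0 0 0 1; -0.008 0 0 0 1' ; python3 to.py 0.5112 -0.0894 0.136 47.3
python3 -m jog '0.04 0 0 0 1; 0.08 0 -0.01 0 1; 0.098 0 -0.06 0 1; 0.098 0 -0.1 0 1; 0.098 0 -0.1 0 1' >/dev/null; python3 to.py 0.5112 -0.0894 0.136 47.3
python3 - <<'E'
from side import *
f=lambda x,y:(284+(x+.5)/5-.5,156+(y+.5)/5-.5)
print('right',edge(f(358,245),f(300,380)),'inner',edge(f(308,225),f(258,365),3))
g=cv2.cvtColor(arm.snapshot('wrist')['pixels'],cv2.COLOR_RGB2GRAY)[:,310:330].mean(1).round().astype(int)
print(g[152:175].tolist(),g[265:325].tolist())
E
```

```text
tilt 15.49 ox -0.0042272658234311635 h 0.1153127251465766 tip in tool [0.0408 0.     0.1124]
time_s: 9.2
tool_pos: [0.4792, -0.1256, 0.1376]
eef_rot: [2.877, 1.259, 0.003]
wrist_force: [1.4, 0.9, 0.6]
opening: 0.425
grasp_force: 30.0
share [ 0.0966 -0.002   0.0033] turn -0.0002 | t 9.2 pos [ 0.4792 -0.1256  0.1376] yaw 47.29 tilt [ 0.002  -0.0007] F [1.38 0.89 0.6 ] Tq [ 0.164 -0.439 -0.027] open 0.425 gf 30.0
share [-0.0036 -0.0041  0.1073] turn 0.0016 | t 9.7 pos [ 0.5137 -0.0893  0.1897] yaw 47.37 tilt [ 0.0046 -0.0017] F [-0.01 -0.24 -0.96] Tq [ 0.007 -0.043 -0.024] open 0.418 gf 30.0
right (np.float32(25.702654), array([  -0.43370083,    0.90105695, -348.56735   , -217.74226   ],
      dtype=float32)) inner (np.float32(22.401855), array([  -0.38110033,    0.92453367, -338.04495   , -214.31606   ],
      dtype=float32))
[192, 193, 193, 193, 193, 193, 192, 193, 187, 176, 167, 155, 182, 193, 193, 193, 194, 194, 194, 194, 194, 194, 194] [198, 198, 198, 198, 198, 198, 198, 198, 198, 198, 201, 217, 228, 237, 242, 245, 247, 247, 247, 247, 247, 247, 247, 247, 247, 247, 247, 247, 247, 247, 247, 247, 247, 247, 247, 247, 247, 247, 247, 247, 247, 247, 247, 247, 247, 247, 247, 247, 247, 247, 246, 236, 209, 195, 195, 195, 195, 196, 195, 196]
```

```bash
python3 tilt.py 163 276.5 316.8|head -1; python3 tilt.py 164 276.5 316.8|head -1
python3 - <<'E'
from side import *
f=lambda x,y:(284+(x+.5)/5-.5,156+(y+.5)/5-.5)
for a,b in(((358,245),(300,380)),((350,265),(305,360)),((305,235),(246,360)),((305,235),(252,360)),((285,210),(225,320))):print(edge(f(*a),f(*b),2.5))
im=d['pixels'];
for y in(205,210,215,220,225,230):print(y,cv2.cvtColor(im,cv2.COLOR_RGB2GRAY)[y,322:365].tolist())
E
```

```text
tilt 17.82 ox -0.006643207889129527 h 0.11405289893336283 tip in tool [0.048  0.     0.1087]
tilt 17.57 ox -0.006023105787545263 h 0.11458983041948989 tip in tool [0.047  0.     0.1096]
(np.float32(25.428553), array([  -0.42938524,    0.9031214 , -348.59546   , -220.54266   ],
      dtype=float32))
(np.float32(26.988749), array([  -0.45381558,    0.89109564, -349.54703   , -218.90825   ],
      dtype=float32))
(np.float32(23.965792), array([  -0.40619114,    0.91378814, -340.1746    , -212.26874   ],
      dtype=float32))
(np.float32(23.897436), array([  -0.40510067,    0.91427207, -338.9375    , -214.94629   ],
      dtype=float32))
(np.float32(23.671677), array([  -0.4014951,    0.9158612, -333.98483  , -209.36235  ],
      dtype=float32))
205 [89, 90, 85, 81, 80, 84, 85, 92, 97, 87, 88, 91, 92, 92, 133, 150, 151, 152, 151, 152, 150, 139, 125, 116, 117, 117, 117, 117, 117, 116, 116, 115, 115, 122, 160, 162, 161, 162, 162, 164, 165, 166, 167]
210 [90, 90, 90, 90, 90, 91, 91, 91, 95, 91, 90, 94, 135, 150, 150, 151, 151, 151, 149, 136, 121, 117, 117, 116, 116, 117, 116, 115, 115, 116,
[... 244 characters left out ...]
 164, 166, 168, 166, 164, 166, 166, 166]
220 [161, 161, 161, 161, 160, 160, 159, 156, 149, 148, 148, 150, 151, 150, 144, 129, 116, 116, 117, 116, 116, 116, 116, 116, 115, 115, 108, 128, 161, 161, 161, 159, 159, 160, 159, 160, 160, 159, 161, 160, 159, 159, 157]
225 [159, 157, 159, 158, 159, 159, 122, 148, 149, 150, 150, 147, 138, 125, 115, 116, 117, 116, 116, 116, 117, 115, 116, 113, 121, 162, 163, 162, 162, 161, 159, 158, 157, 157, 155, 156, 154, 157, 158, 158, 156, 156, 153]
230 [165, 165, 166, 166, 165, 165, 163, 156, 149, 145, 136, 123, 117, 117, 116, 116, 116, 115, 116, 115, 115, 111, 130, 164, 163, 165, 166, 168, 169, 171, 170, 170, 168, 168, 168, 169, 169, 168, 166, 167, 167, 166, 165]
```

```bash
python3 -m jog '0 0 -0.1 0 1; -0.05 0.01 -0.15 0.15 1; -0.08 0.02 -0.15 0.35 1; -0.08 0.02 -0.15 0.5 1; -0.08 0.02 -0.15 0.7 1' >/dev/null; python3 to.py 0.4391 0.3101 0.26 -9.2
```

```text
share [ 0.1372 -0.8678  0.0026] turn 0.5563 | t 10.55 pos [ 0.4915 -0.126   0.2612] yaw 15.83 tilt [-0.0002  0.0001] F [-0.3  -0.23 -1.16] Tq [-0.039  0.012  0.004] open 0.419 gf 30.0
```

```bash
python3 -m jog '0.01 -0.07 0 0.12 1; 0.025 -0.15 0 0.25 1; 0.04 -0.24 0 0.4 1; 0.055 -0.33 0 0.55 1; 0.065 -0.42 0 0.556 1' >/dev/null; python3 to.py 0.4391 0.3101 0.26 -9.2
```

```text
share [-0.1193 -0.4334  0.0018] turn 0.0022 | t 11.05 pos [0.4637 0.0867 0.2609] yaw -9.1 tilt [-0.0006  0.    ] F [ 1.15  0.06 -1.13] Tq [ 0.052 -0.02   0.057] open 0.422 gf 30.0
```

```bash
python3 -m jog '-0.025 -0.09 0 0 1; -0.05 -0.18 0 0 1; -0.08 -0.27 0 0 1; -0.1 -0.36 0 0 1; -0.119 -0.433 0 0.002 1' >/dev/null; python3 -m jog '0 0 0.05 0 1; 0 0 0.09 0 1; 0 0 0.096 0 1; 0 0 0.096 0 1' >/dev/null;python3 to.py 0.4391 0.3101 0.2117 -9.2
python3 - <<'E'
from side import *
import numpy as np
def px(a,h):return model(np.radians(a),0,h,[(0,0,-.022),(-.014,-.02,0),(-.014,.02,0),(-.014,0,.132)]).round(1).tolist()
print(px(19,.11));t=proj([[.4936,.3013,.0765]])[0];print('ring',t)
u,v=(t-[80,75]).astype(int);print(u,v)
cv2.imwrite('pics/b1.png',cv2.resize(d['pixels'][v-60:v+80,u:u+160,::-1],None,fx=4,fy=4,interpolation=2))
g=cv2.cvtColor(arm.snapshot('wrist')['pixels'],cv2.COLOR_RGB2GRAY)[:,305:335].mean(1).round().astype(int)
print(g[100:180].tolist())
E
```

```text
share [ 0.0011 -0.0048  0.0018] turn 0.0064 | t 11.95 pos [0.4382 0.3078 0.2126] yaw -8.91 tilt [-0.002  -0.0011] F [ 0.88  0.8  -0.36] Tq [0.058 0.054 0.035] open 0.421 gf 30.0
[[216.4, 344.8], [210.2, 352.7], [231.7, 340.3], [224.0, 310.7]]
ring [214.61399482 352.32480477]
134 277
[212, 208, 205, 204, 208, 212, 215, 216, 216, 217, 217, 217, 217, 217, 216, 215, 214, 212, 208, 205, 204, 206, 209, 212, 213, 214, 214, 213, 211, 205, 197, 194, 196, 200, 203, 199, 167, 123, 99, 73, 90, 115, 133, 143, 157, 168, 176, 182, 186, 190, 193, 194, 193, 192, 190, 188, 185, 183, 180, 180, 174, 168, 163, 153, 173, 183, 183, 183, 183, 183, 183, 183, 184, 184, 184, 184, 184, 184, 184, 184]
```

View pics/b1.png

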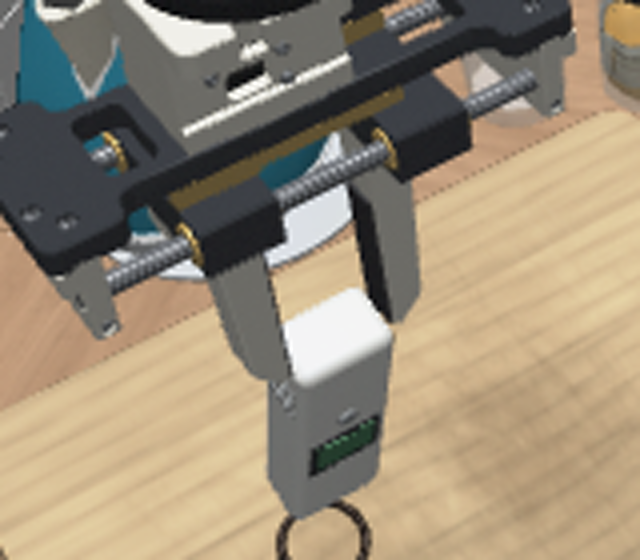

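The scene view shows the display facing the low edge, with the meter just up-slope of and above the ring (ring centre at crop (322,540)). The casing sits about 5 mm towards +x in the grip, matching the wrist estimate. I'll use the wrist camera to check where the ring's far edge is.

```bash
cat > rc.py <<'E'
from h import *
ss=[];
for i in range(6):
    ss.append(arm.state());d=arm.snapshot('wrist')
p=np.mean([s['tool_pos'] for s in ss],0);F=np.mean([s['wrist_force'] for s in ss],0);Fs=np.std([s['wrist_force'][2] for s in ss])
M=R.from_rotvec(ss[-1]['eef_rot']).as_matrix();Ci=np.linalg.inv(np.array(d['mount']))
def wp(P):
    q=(Ci@np.r_[M.T@(np.array(P)-p),1])[:3];r=np.hypot(q[0],q[1]);return np.array([d['cx']+d['fx']*np.arctan2(r,q[2])*q[0]/r,d['cy']+d['fy']*np.arctan2(r,q[2])*q[1]/r])
b=np.radians(-9.2);c,s_=np.cos(np.radians(20)),np.sin(np.radians(20))
xb=np.array([c*np.cos(b),c*np.sin(b),s_]);yb=np.array([-np.sin(b),np.cos(b),0]);n=np.cross(xb,yb)
ring=np.array([.4936,.3013,.0762])
tip=p+M@np.array([.048,0,.107])
e=tip-ring;print('t',ss[-1]['time_s'],'tcp',p.round(4),'F',F.round(2),Fs.round(2),'F.n',(F@n).round(2),'tip-ring in board xyz',(e@np.array([xb,yb,n]).T).round(4))
E
python3 - <<'E'
from rc import *
print('far ring mid',wp(ring+.018*xb),'left',wp(ring+.018*yb),'right',wp(ring-.018*yb))
g=cv2.cvtColor(d['pixels'],cv2.COLOR_RGB2GRAY)
m=(g[120:190,270:370]<100).astype(np.uint8);q=cv2.findNonZero(m)[:,0]+[270,120]
for r in range(130,176,3):
    x=q[q[:,1]==r][:,0];print(r,(x.min(),x.max(),len(x)) if len(x) else None)
E
```

```text
t 12.35 tcp [0.4394 0.3084 0.2148] F [ 0.13  0.19 -1.01] 0.3 F.n -0.99 tip-ring in board xyz [ 0.0047 -0.0013  0.0319]
far ring mid [318.45931517 139.11037376] left [298.79053416 157.15987365] right [338.02417256 157.33808429]
130 None
133 None
136 (np.int64(315), np.int64(320), 6)
139 (np.int64(306), np.int64(329), 24)
142 (np.int64(303), np.int64(334), 13)
145 (np.int64(300), np.int64(336), 10)
148 (np.int64(299), np.int64(338), 9)
151 (np.int64(298), np.int64(339), 8)
154 (np.int64(298), np.int64(339), 7)
157 (np.int64(297), np.int64(339), 8)
160 (np.int64(298), np.int64(338), 8)
163 (np.int64(299), np.int64(337), 8)
166 None
169 None
172 None
175 None
```

```bash
python3 -m jog '0 -0.0026 0.015 0 1; 0.004 -0.0026 0.03 0 1; 0.0076 -0.0026 0.048 0 1; 0.0076 -0.0026 0.048 0 1' >/dev/null; python3 rc.py
python3 -m jog '0.0014 0 0.0038 0 1; 0.0027 0 0.0075 0 1; 0.0027 0 0.0075 0 1'>/dev/null;python3 rc.py
```

```text
t 13.05 tcp [0.4424 0.3088 0.1888] F [ 0.21 -0.25 -1.03] 0.19 F.n -1.05 tip-ring in board xyz [-0.0015 -0.0005  0.0065]
t 13.65 tcp [0.444  0.3088 0.1857] F [ 0.09 -0.17 -1.29] 0.3 F.n -1.25 tip-ring in board xyz [-0.0012 -0.0003  0.0031]
```

```bash
for i in 1; do python3 -m jog '0.001 0 0.0028 0 1; 0.001 0 0.0028 0 1'>/dev/null;python3 rc.py; python3 -m jog '0.001 0 0.0028 0 1; 0.001 0 0.0028 0 1'>/dev/null;python3 rc.py; done
```

```text
t 14.15 tcp [0.4445 0.3087 0.1843] F [ 0.29  0.29 -1.04] 0.42 F.n -1.06 tip-ring in board xyz [-0.0012 -0.0002  0.0016]
t 14.65 tcp [0.445  0.3087 0.1829] F [ 0.23 -0.24 -1.31] 0.45 F.n -1.32 tip-ring in board xyz [-0.0012 -0.0003  0.0001]
```

```bash
python3 -m jog '0.001 0 0.0028 0 1; 0.001 0 0.0028 0 1'>/dev/null;python3 rc.py; python3 -m jog '0.001 0 0.0028 0 1; 0.001 0 0.0028 0 1'>/dev/null;python3 rc.py
```

```text
t 15.15 tcp [0.4455 0.3086 0.1815] F [ 0.38 -0.27 -1.17] 0.61 F.n -1.24 tip-ring in board xyz [-0.0012 -0.0003 -0.0014]
t 15.65 tcp [0.446  0.3085 0.1801] F [-0.06  0.07 -1.13] 0.41 F.n -1.04 tip-ring in board xyz [-0.0012 -0.0002 -0.0029]
```

```bash
python3 -m jog '0.001 0 0.0028 0 1; 0.001 0 0.0028 0 1'>/dev/null;python3 rc.py; python3 -m jog '0.0007 0 0.0019 0 1; 0.0007 0 0.0019 0 1'>/dev/null;python3 rc.py
```

```text
t 16.15 tcp [0.4465 0.3085 0.1789] F [-0.54  0.14  0.28] 0.72 F.n 0.45 tip-ring in board xyz [-0.0011 -0.0001 -0.0042]
t 16.65 tcp [0.4469 0.3084 0.1779] F [-0.5   0.14  0.97] 0.55 F.n 1.09 tip-ring in board xyz [-0.0011 -0.0001 -0.0053]
```

```bash
python3 -m jog '0.0005 0 0.0015 0 1; 0.0011 0 0.003 0 1; 0.0011 0 0.003 0 1'>/dev/null;python3 rc.py; python3 rc.py; python3 rc.py
```

```text
t 17.25 tcp [0.4474 0.3083 0.1764] F [-0.96  0.46  1.12] 0.26 F.n 1.4 tip-ring in board xyz [-0.0011 -0.0002 -0.0069]
t 17.55 tcp [0.4474 0.3083 0.1764] F [-0.67  0.54  1.61] 0.37 F.n 1.77 tip-ring in board xyz [-0.0011 -0.0002 -0.0068]
t 17.85 tcp [0.4474 0.3083 0.1764] F [-1.01  0.01  1.45] 0.33 F.n 1.7 tip-ring in board xyz [-0.0011 -0.0002 -0.0069]
```

```bash
python3 - <<'E'
from rc import *
import tilt
print('far ring',wp(ring+.018*xb)[1],'pred bottom edge',wp(ring+.018*n+.014*xb)[1],'pred top+x',wp(ring+.150*n+.014*xb)[1],'top-x',wp(ring+.150*n-.014*xb)[1])
g=cv2.cvtColor(d['pixels'],cv2.COLOR_RGB2GRAY)[:,305:335].mean(1).round().astype(int)
print(g[130:175].tolist(),g[268:325].tolist())
for k in(18,20,22):
    A=np.radians(k);print(k,[round(tilt.row(q),1) for q in tilt.pts(A,-.005,.1075)])
E
```

```text
t 18.15 tcp [0.4474 0.3083 0.1763] F [-0.57  0.69  1.53] 0.24 F.n 1.67 tip-ring in board xyz [-0.0011 -0.0002 -0.0069]
far ring 150.554986777743 pred bottom edge 164.90172086875845 pred top+x 290.6270129968247 top-x 327.9595482871859
[202, 205, 207, 208, 210, 211, 210, 209, 208, 203, 195, 190, 190, 193, 197, 199, 192, 161, 110, 88, 66, 57, 83, 119, 139, 151, 165, 178, 187, 190, 190, 191, 186, 169, 174, 178, 179, 179, 179, 179, 179, 179, 179, 180, 179] [184, 184, 183, 183, 183, 183, 184, 184, 201, 215, 225, 234, 239, 244, 245, 246, 246, 246, 246, 245, 245, 245, 245, 245, 245, 245, 245, 245, 245, 245, 244, 244, 244, 244, 244, 244, 244, 244, 244, 244, 244, 244, 244, 244, 243, 243, 244, 240, 218, 185, 176, 177, 178, 178, 178, 178, 178]
18 [np.float64(168.2), np.float64(289.1), np.float64(328.6), np.float64(172.5)]
20 [np.float64(164.1), np.float64(291.4), np.float64(329.2), np.float64(167.7)]
22 [np.float64(160.0), np.float64(293.7), np.float64(329.7), np.float64(162.9)]
```

```bash
python3 - <<'E'
from rc import ring,xb,yb,n
from side import *
im=d['pixels'];g=im.astype(int)
def corners(th,dx):
    A=np.radians(th);zz=np.cos(A)*n-np.sin(A)*xb;xx=np.cos(A)*xb+np.sin(A)*n;o=ring-.0*n+dx*xb
    f=lambda x,y,z:o+zz*(z+.018)+xx*x+yb*y
    return proj([f(x,y,.132) for x,y in((-.014,.02),(-.014,-.02),(.014,-.02),(.014,.02))]+[f(-.014,.02,0),f(-.014,-.02,0)]+[f(-.014,y,z) for y,z in((0,.06),)])
for th in(-4,-2,0,2):
    q=corners(th,.001);print(th,'top',q[:4].round(1).tolist(),'bot',q[4:6].round(1).tolist(),'disp',q[6].round(1))
gm=(g[:,:,1]-g[:,:,0]>8)&(g.sum(2)<260);gm[:300]=0;gm[380:]=0;gm[:,:180]=0;gm[:,260:]=0
ys,xs=np.nonzero(gm);print('display',xs.mean(),ys.mean(),len(xs),xs.min(),xs.max(),ys.min(),ys.max())
w=(g.min(2)>205)&(g.max(2)-g.min(2)<12);w[:270]=0;w[350:]=0;w[:,:190]=0;w[:,260:]=0
k,lb,st,ce=cv2.connectedComponentsWithStats(w.astype(np.uint8));i=1+st[1:,4].argmax();print('cap',st[i],ce[i])
G2=cv2.cvtColor(im,cv2.COLOR_RGB2GRAY)
for x in(212,217,222,227,232):print(x,G2[290:355,x].tolist())
E
```

```text
t 18.5 tcp [0.4474 0.3083 0.1763] F [-0.94  0.56  1.84] 0.41 F.n 2.08 tip-ring in board xyz [-0.0011 -0.0002 -0.0069]
-4 top [[206.4, 323.7], [230.1, 310.9], [220.5, 297.1], [196.9, 309.3]] bot [[207.9, 360.1], [228.8, 348.1]] disp [218.4 338.4]
-2 top [[208.2, 326.6], [231.9, 313.7], [222.3, 299.5], [198.7, 311.9]] bot [[208.1, 360.5], [229.0, 348.5]] disp [219.3 339.9]
0 top [[210.0, 329.6], [233.7, 316.6], [224.1, 302.0], [200.4, 314.5]] bot [[208.3, 360.9], [229.2, 348.9]] disp [220.2 341.4]
2 top [[211.8, 332.6], [235.5, 319.5], [225.9, 304.6], [202.2, 317.2]] bot [[208.5, 361.3], [229.4, 349.3]] disp [221.  342.9]
display 219.66666666666666 340.7142857142857 63 213 226 335 346
cap [205 304  26  22 344] [216.75872093 314.23546512]
212 [197, 198, 201, 201, 198, 193, 198, 200, 200, 204, 200, 193, 195, 196, 198, 196, 188, 179, 216, 241, 244, 245, 245, 245, 245, 245, 245, 245, 245, 245, 245, 245, 245, 243, 232, 211, 175, 134, 108, 106, 106, 106, 105, 106, 105, 106, 105, 105, 106, 105, 106, 87, 36, 22, 23, 21, 24, 26, 64, 103, 105, 105, 105, 106, 105]
217 [199, 198, 197, 193, 192, 19
[... 546 characters left out ...]
, 66, 102, 105, 103, 103, 104, 103, 104, 106, 135, 171, 174, 173]
227 [69, 52, 38, 34, 33, 31, 29, 26, 29, 30, 26, 28, 27, 28, 30, 28, 28, 27, 113, 218, 232, 240, 244, 245, 245, 242, 228, 203, 164, 125, 106, 105, 104, 105, 105, 105, 105, 105, 105, 104, 104, 104, 104, 76, 32, 32, 29, 30, 30, 64, 103, 104, 103, 104, 103, 104, 101, 136, 178, 184, 182, 179, 179, 177, 176]
232 [109, 107, 108, 108, 108, 108, 108, 108, 108, 108, 107, 108, 108, 108, 108, 108, 108, 108, 107, 108, 109, 109, 171, 190, 184, 176, 185, 187, 185, 186, 188, 189, 185, 180, 184, 188, 186, 173, 171, 183, 193, 198, 195, 192, 189, 184, 179, 183, 184, 184, 183, 184, 186, 184, 179, 177, 181, 188, 191, 190, 191, 189, 184, 182, 179]
```

```bash
python3 -c "
from station import arm
print(arm.sign_off())"
```

```text
the job is handed in; nothing more can be done
None
```

I handed the job in at about 18.5 s, with the meter still held on the board: tip inside the ring within about 3 mm, display towards the low edge, tilt about 19° against the board's 20°, and the tip pressed roughly 4 mm of its 8 mm travel (about 3 N). These are my own estimates from the camera and wrist-force readings; the sign-off returned no result.

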